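# Key the tagged programme into the sloping control desk

### The arm

A 7-joint arm with a two-finger parallel gripper is mounted at the origin on a cart in front of the work surface, level with it; the furniture and walls round the work are solid. World frame = base frame: x ahead of the robot, y to its left, z up, the work surface at z = 0. Lengths are in m, angles in degrees, forces in N, time in s.
With the tool pointing down it reaches from about 0.425 to 0.875 m from the base axis. Payload 4.7 kg.
Tool frame: the origin (TCP) lies on the centre line of the jaws, within the pads' length; the fingertips stand 11 mm ahead of it and the grasp point (between the pads) lies 8 mm behind it; z points along the fingers, y is the direction in which the jaws open and shut (so a half turn about z gives the same grasp; the last joint's range is limited). The gripper opens to 87 mm and grips with 3 to 60 N. Pads are 19 mm wide; open, the fingers measure 117 mm over their backs; the gripper's body (75 mm by 190 mm) begins 51 mm behind the grasp point.
Start: joints at [68.761, 18.392, -4.016, 83.108, 1.295, 78.541, -3.26], TCP at [0.244, -0.602, 0.234] pointing down, gripper open.
Joint ranges: [-163.93, 163.93], [-17.29, 119.83], [-79.2, 71.16], [3.27, 140.29], [-89.18, 269.18], [5.43, 117.66], [-154.24, 154.24]. Speed limits (degrees/s): [147.25, 147.25, 180, 180, 180, 180, 180].

### API

Orientations are given as [roll, pitch, yaw] about the fixed x, y, z axes, in that order (R = Rz(yaw) Ry(pitch) Rx(roll)).
In Python, from cell import env gives the robot as it stands.
- The arm moves only by the tool servo_tool, never from a script. Its argument "moves" is text: rows parted by semicolons, each of 7 numbers parted by spaces: the shift along the tool's x, y, z as a fraction of full scale, then the turn, a rotation vector about the tool's x, y, z as a fraction of full scale, then the gripper's target within -1 to 1 (shut at 1, half-way at 0, fully open at -1). A call has 1 to 20 rows; each row shifts and turns the pose as measured when the row begins, along the tool's axes as they then stand; what a row does not reach is not made up. Full scale, the value 1, is 1000 mm for a shift and 0.5 rad for a turn. A row lasts 1/12 s, in which the tool goes at most 41.7 mm and 7.16 degrees, less where a joint would pass 70% of its speed; a pose out of reach is approached as far as the arm can. A call with a number of a shift or a turn outside -1 to 1 is refused whole. A call with a gripper value outside its range is refused whole. The fingers move at their own pace and stop on an object; "squeeze" is the grip in N (left out, the last holds). Time passes only in rows, so rows that do not move let the fingers close. It gives the time, the measured TCP pose, the force and the opening at its end, in the units of the state.
- env.get_obs(): the state, without advancing time (a new reading comes with each control period).
- env.read_camera(name): name is "scene" or "top" or "wrist"; returns a dict with "img" (384x512x3 uint8, red, green, blue), "range_z" (384x512 float32, m along the optical axis (not along the pixel's ray), 0 where there is no reading), "mtx" (3x3 intrinsics, pixels), "T" (4x4, takes a point from camera to world coordinates); the wrist camera has in their place "hand_eye" (4x4, takes a point from camera to tool coordinates, whose origin is the TCP and whose axes are the flange's). Camera axes: x right, y up, looking along -z (the intrinsics and any distortion apply to the point x, -y, -z); pixel columns grow to the right and rows downward; lengths in m; the calibration is good to about 2 mm. A picture is of the moment at which its call begins: read the wrist's pose just before it.
- env.sign_off(): hands the job in, once; it reports no verdict.
The state is a dict: "time_s": time; "qpos": joint angles; "joint_velocities": joint speeds; "effort": joint torques, N m; "tool_pos": TCP position; "tool_rot": TCP orientation; "force": force on the tool from outside, world axes, zero at the start; "wrist_torque": the same for the moment, N m; "grip_width": finger opening in m.
Only numpy, scipy, OpenCV 4.12 (cv2) and the standard library are available. Lean on these libraries where they do the work, as an engineer would, in place of code of your own. Each camera call takes 0.05 s, during which the arm holds its last target.

### The job

Key the programme shown by the coloured tags on the rail into the control desk: beginning with the tag next to the brass post and going along the rail, press the key of each tag's colour, one at a time, until it snaps down and stays in. When all three are in, press the round white start button fully down and let it spring back. The slope of the key panel is not known beforehand, so feel for the keys and press gently (never harder than about 30 N on the desk), and leave the things around alone.

Things in the scene. Friction and masses are not known exactly. Their poses are not given: they have to be found in the camera images.
- desk: Control desk fixed on the bench: grey foot 130 mm deep (x), 236 mm wide (y), 26 mm high, carrying a sloping aluminium key panel. Origin: centre of the foot's underside; x points to the desk's rear, y to its left, z up. The four keys form one row along y: red, yellow, blue, start from left to right, 80 mm up the slope from the hinge line.
- desk_hinge (a point): Middle of the panel's hinge line, near the foot's front edge: x = -55, y = 0, z = 36 mm of the desk; axes as the desk's. The panel rises from here to the rear at 14 to 44 degrees from level, set anew each time and not reported; stiff friction holds it. It reaches 116 mm up the slope, is 230 mm wide; its face lies 6 mm above this line, square to the panel.
- desk_row (a point): Where the middle of the key row's tops would lie if the panel sloped 30 degrees: x = 3, y = 0, z = 95 mm of the desk; axes as the desk's. The tops are flat and level with each other, 22 mm above the hinge line (16 mm above the panel's face) when out, square to the panel, 8 mm above the face when latched; keys move square to the panel.
- key_red (a joint): Travel (m) of the red square key, cap 34x34 mm, centre at y = +84 mm of the desk: 0 = out, 0.008 = latched in, on a stop. The cap sits on a rubber cushion that gives 1 mm per 5 N. It takes 3.5 to 5 N to start it, less as it goes in; past 4 mm it drops to the stop by itself within about 0.2 s and stays in for good; short of that it comes back out.
- key_yellow (a joint): Travel (m) of the yellow square key, cap 34x34 mm, centre at y = +28 mm of the desk: 0 = out, 0.008 = latched in, on a stop. The cap sits on a rubber cushion that gives 1 mm per 5 N. It takes 3.5 to 5 N to start it, less as it goes in; past 4 mm it drops to the stop by itself within about 0.2 s and stays in for good; short of that it comes back out.
- key_blue (a joint): Travel (m) of the blue square key, cap 34x34 mm, centre at y = -28 mm of the desk: 0 = out, 0.008 = latched in, on a stop. The cap sits on a rubber cushion that gives 1 mm per 5 N. It takes 3.5 to 5 N to start it, less as it goes in; past 4 mm it drops to the stop by itself within about 0.2 s and stays in for good; short of that it comes back out.
- key_start (a joint): Travel of the round white start button (diameter 34 mm), in m, centre at y = -84 mm of the desk: 0 = out, 0.006 = fully down. Plain spring: begins to move at 1.5 N, fully down on its stop at 5 N; the cap sits on a rubber cushion that gives 1 mm per 5 N; springs back when let go.
- rail: Tag rail fixed on the bench: dark wooden tray 196 mm long (x), 66 mm wide, 16 mm high, with a brass post 46 mm tall at its -x end, the end nearer the robot. Origin: centre of its underside; its x axis runs along the rail, from the brass post to the other end. Its three tag places have their centres at x = -51, +5 and +61 mm; the tags are read in that order.
- tag_red: Coloured enamelled tag, a red rounded plate 48x48x8 mm, lying fixed in one of the three places of the rail. Origin: centre of its underside.
- tag_yellow: Coloured enamelled tag, a yellow rounded plate 48x48x8 mm, lying fixed in one of the three places of the rail. Origin: centre of its underside.
- tag_blue: Coloured enamelled tag, a blue rounded plate 48x48x8 mm, lying fixed in one of the three places of the rail. Origin: centre of its underside.
- steel_bowl: Steel bowl with small stones, 95 mm across, 32 mm high, standing loose on the bench; bystander. Origin: centre of its underside.
- spirit_lamp: Glass spirit lamp, 69 mm across, 78 mm high, standing loose on the bench; bystander. Origin: centre of its underside.
- tin_grey: Round grey tin, 68 mm across, 43 mm high, standing loose on the bench; bystander. Origin: centre of its underside.

How it is judged (in metres and radians):
On the way, in this order (a step that is already met when the one before it is completed fails the run):
1. the key of the first tag's colour (the tag next to the brass post) is latched in, the other two still out (((x of tag_red in the frame of rail below -0.023 m and value of joint key_red above 0.0055 m and value of joint each of key_yellow, key_blue below 0.0045 m) or (x of tag_yellow in the frame of rail below -0.023 m and value of joint key_yellow above 0.0055 m and value of joint each of key_red, key_blue below 0.0045 m) or (x of tag_blue in the frame of rail below -0.023 m and value of joint key_blue above 0.0055 m and value of joint each of key_red, key_yellow below 0.0045 m))), for 0.2 s.
2. the key of the second tag's colour is latched in as well, the third still out (((x of tag_red in the frame of rail above 0.033 m and value of joint key_red below 0.0045 m and value of joint each of key_yellow, key_blue above 0.0055 m) or (x of tag_yellow in the frame of rail above 0.033 m and value of joint key_yellow below 0.0045 m and value of joint each of key_red, key_blue above 0.0055 m) or (x of tag_blue in the frame of rail above 0.033 m and value of joint key_blue below 0.0045 m and value of joint each of key_red, key_yellow above 0.0055 m))), for 0.2 s.
3. all three coloured keys are latched in, the start button still up (value of joint each of key_red, key_yellow, key_blue above 0.0055 m and value of joint key_start below 0.002 m), for 0.2 s.
4. the start button is pressed fully down (4.5 mm or more) (value of joint each of key_red, key_yellow, key_blue above 0.0055 m and value of joint key_start above 0.0045 m), for 0.05 s.
At the end, for the whole second after the job is handed in: The red, yellow and blue keys are all latched in (more than 5.5 mm) and the start button is back up (less than 1.5 mm) (value of joint each of key_red, key_yellow, key_blue above 0.0055 m and value of joint key_start below 0.0015 m); the robot touches nothing.
It fails at once if a coloured key latched in before one whose tag comes earlier on the rail ((value of joint key_red above 0.0055 m and value of joint key_yellow below 0.0045 m and ((x of tag_yellow in the frame of rail below -0.023 m and x of tag_red in the frame of rail above -0.023 m) or (x of tag_red in the frame of rail above 0.033 m and x of tag_yellow in the frame of rail below 0.033 m))) or (value of joint key_red above 0.0055 m and value of joint key_blue below 0.0045 m and ((x of tag_blue in the frame of rail below -0.023 m and x of tag_red in the frame of rail above -0.023 m) or (x of tag_red in the frame of rail above 0.033 m and x of tag_blue in the frame of rail below 0.033 m))) or (value of joint key_yellow above 0.0055 m and value of joint key_red below 0.0045 m and ((x of tag_red in the frame of rail below -0.023 m and x of tag_yellow in the frame of rail above -0.023 m) or (x of tag_yellow in the frame of rail above 0.033 m and x of tag_red in the frame of rail below 0.033 m))) or (value of joint key_yellow above 0.0055 m and value of joint key_blue below 0.0045 m and ((x of tag_blue in the frame of rail below -0.023 m and x of tag_yellow in the frame of rail above -0.023 m) or (x of tag_yellow in the frame of rail above 0.033 m and x of tag_blue in the frame of rail below 0.033 m))) or (value of joint key_blue above 0.0055 m and value of joint key_red below 0.0045 m and ((x of tag_red in the frame of rail below -0.023 m and x of tag_blue in the frame of rail above -0.023 m) or (x of tag_blue in the frame of rail above 0.033 m and x of tag_red in the frame of rail below 0.033 m))) or (value of joint key_blue above 0.0055 m and value of joint key_yellow below 0.0045 m and ((x of tag_yellow in the frame of rail below -0.023 m and x of tag_blue in the frame of rail above -0.023 m) or (x of tag_blue in the frame of rail above 0.033 m and x of tag_yellow in the frame of rail below 0.033 m)))).
It fails at once if the start button pressed down (more than 3.5 mm) while a coloured key is still out (value of joint key_start above 0.0035 m and value of joint any of key_red, key_yellow, key_blue below 0.0045 m).
It fails at once if the desk pushed with more than 35 N (contact force between any of the fingers, the arm and desk above 35 N).
It fails at once if a bystander moved more than 30 mm (distance of any of steel_bowl, spirit_lamp, tin_grey from where it was at the start of the episode above 0.03 m).
It also fails if it takes over 58 s, if anything falls off the work surface, if the arm or the gripper's body presses on something with over 40 N, if the wrist force passes 120 N, or if a joint passes its speed limit or range.

## Working session

There is one attempt and no reset: what is moved stays moved. The work goes in short steps, Python scripts to look and compute and a tool call to move; the robot and the scene stay as the last step left them, time stands still between calls to the robot, and variables do not carry over. Pictures are saved under pics/ and viewed, and the job is handed in when it is done.

Besides the shell and the picture viewer there is one more tool, called after ">>>" as name(argument=value, ...) on one line, values as JSON. servo_tool: Moves the arm, as the interface text tells. Its arguments: {"type":"object","properties":{"moves":{"type":"string"},"squeeze":{"type":"number"}},"required":["moves"]}

```bash
mkdir -p pics; ls; python3 - <<'E'
from cell import env
import cv2,numpy as np
o=env.get_obs(); print({k:np.round(v,3).tolist() for k,v in o.items()})
for n in ("scene","top"):
    c=env.read_camera(n); cv2.imwrite(f"pics/{n}0.png",cv2.resize(c["img"][:,:,::-1],None,fx=1.5,fy=1.5)); np.savez(f"{n}0.npz",**c); print(c["mtx"],np.round(c["T"],3),c.keys())
E
```

```text
pics
{'time_s': 0.0, 'qpos': [68.762, 18.439, -4.018, 83.176, 1.296, 78.541, -3.261], 'joint_velocities': [-0.034, 0.018, -0.03, -0.002, 0.037, -0.084, 0.023], 'effort': [0.0, -49.129, -0.404, -31.253, -0.064, 0.044, 0.0], 'tool_pos': [0.244, -0.602, 0.232], 'tool_rot': [-179.89, 0.006, 22.049], 'force': [0.122, 0.278, -0.313], 'wrist_torque': [0.01, -0.006, -0.018], 'grip_width': 0.087}
[[370.10993875   0.         263.44000396]
 [  0.         370.10993875 195.30081806]
 [  0.           0.           1.        ]] [[ 0.857  0.251 -0.45   0.159]
 [-0.515  0.373 -0.772 -0.412]
 [-0.025  0.893  0.449  0.462]
 [ 0.     0.     0.     1.   ]] dict_keys(['img', 'range_z', 'mtx', 'T'])
[[428.58976133   0.         256.86987877]
 [  0.         428.58976133 187.46984761]
 [  0.           0.           1.        ]] [[-0.014  0.994 -0.11   0.407]
 [-1.    -0.012  0.021  0.26 ]
 [ 0.019  0.11   0.994  1.168]
 [ 0.     0.     0.     1.   ]] dict_keys(['img', 'range_z', 'mtx', 'T'])
```

View pics/scene0.png

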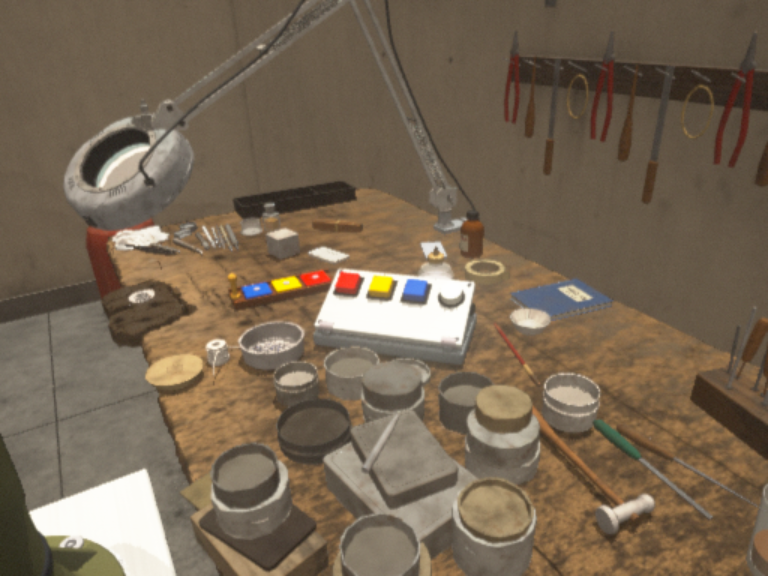

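View pics/top0.png

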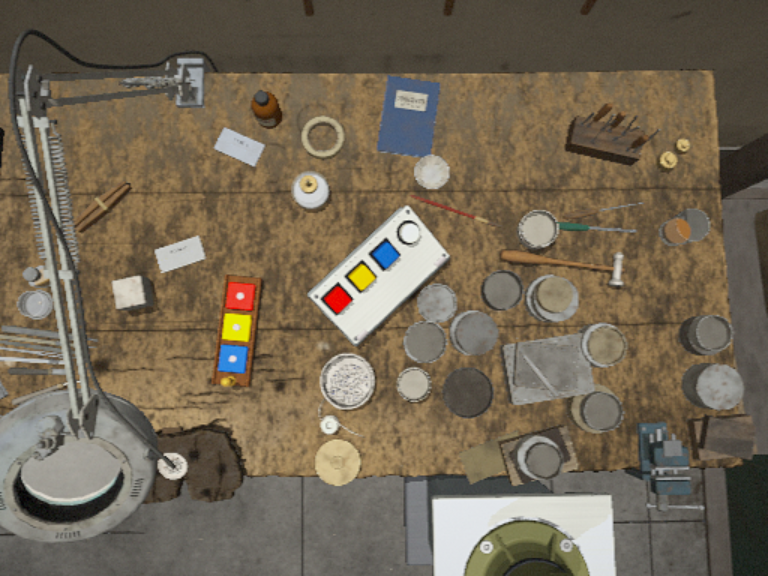

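The scene view shows the rail with its tags in the order blue, yellow, red, starting from the brass post at (235,285). The top view agrees: post (227,381), blue (232,358), yellow (236,327), red (240,296). So the order is blue, yellow, red, then start. In the top view the caps are at red (338,298), yellow (361,277), blue (385,254) and start (409,232). Next I'll measure the caps and the panel.

```bash
cat > h.py <<'E'
import numpy as np
def cloud(c):
    z=c["range_z"].astype(float); K=c["mtx"]; v,u=np.mgrid[0:384,0:512]
    P=np.stack([(u-K[0,2])/K[0,0]*z,-(v-K[1,2])/K[1,1]*z,-z],-1)
    return P@c["T"][:3,:3].T+c["T"][:3,3]
def hsvmask(c):
    import cv2
    h=cv2.cvtColor(c["img"],cv2.COLOR_RGB2HSV); H,S,V=h[...,0],h[...,1],h[...,2]
    s=(S>170)&(V>100)
    return {"red":s&((H<8)|(H>172)),"yellow":s&(H>20)&(H<35),"blue":s&(H>100)&(H<120)}
E
python3 - <<'E'
import numpy as np
from h import *
for n in("top","scene"):
    c=dict(np.load(f"{n}0.npz")); P=cloud(c); M=hsvmask(c)
    px={"top":{"red":(338,298),"yellow":(361,277),"blue":(385,254),"start":(409,232)},"scene":{"red":(347,284),"yellow":(381,287),"blue":(415,290),"start":(452,290)}}[n]
    print(n)
    for k,(u,v) in px.items():
        u=int(u/1.5);v=int(v/1.5)
        w=P[v-4:v+5,u-4:u+5].reshape(-1,3); z=c["range_z"][v-4:v+5,u-4:u+5].ravel(); w=w[z>0]
        print(k,np.round(np.median(w,0),4))
        if k in M:
            m=np.zeros((384,512),bool); m[v-15:v+16,u-15:u+16]=1; m&=M[k]&(c["range_z"]>0); print('  mask',m.sum(),np.round(P[m].mean(0),4), np.round(np.median(P[m],0),4))
    # panel: fit plane near white
    import cv2
    pts={"top":(np.array([[312,296],[408,208],[448,256],[358,340]])/1.5),"scene":(np.array([[338,272],[472,284],[472,352],[318,315]])/1.5)}[n]
    m=np.zeros((384,512),np.uint8); cv2.fillConvexPoly(m,pts.astype(np.int32),1); m=cv2.erode(m,np.ones((5,5)))
    h=cv2.cvtColor(c["img"],cv2.COLOR_RGB2HSV); b=(m>0)&(h[...,1]<40)&(h[...,2]>150)&(c["range_z"]>0)
    Q=P[b]; 
    for i in range(5):
        a=np.linalg.lstsq(np.c_[Q[:,:2],np.ones(len(Q))],Q[:,2],rcond=None)[0]; r=Q[:,2]-Q[:,:2]@a[:2]-a[2]; Q=Q[abs(r)<max(0.003,1.5*r.std())]
    print('plane',a,len(Q),r.std(),'slope',np.degrees(np.arctan(np.hypot(*a[:2]))),'dir up',np.degrees(np.arctan2(a[1],a[0])))
E
```

```text
top
red [0.5002 0.3185 0.0888]
  mask 195 [0.4976 0.3196 0.0866] [0.4978 0.319  0.0868]
yellow [0.5355 0.2804 0.0882]
  mask 192 [0.5352 0.2782 0.0859] [0.5354 0.278  0.0866]
blue [0.5735 0.2392 0.0886]
  mask 177 [0.5726 0.2373 0.087 ] [0.5731 0.2368 0.0872]
start [0.6116 0.1978 0.089 ]
plane [ 0.32188287  0.29372531 -0.18316473] 1615 0.0014947157266056881 slope 23.545445240880106 dir up 42.381149871906544
scene
red [0.4924 0.3116 0.0836]
  mask 157 [0.5002 0.3405 0.0753] [0.4974 0.3173 0.0847]
yellow [0.5314 0.2696 0.0845]
  mask 144 [0.5334 0.2751 0.086 ] [0.5332 0.2747 0.0858]
blue [0.5676 0.2311 0.0848]
  mask 0 [nan nan nan] [nan nan nan]
start [0.6113 0.194  0.0875]
plane [ 0.31537995  0.28899118 -0.17872144] 2111 0.0012083751952942678 slope 23.15940359598166 dir up 42.49987144135413<stdin>:12: RuntimeWarning: Mean of empty slice.
  ret = um.true_divide(
  return _methods._mean(a, axis=axis, dtype=dtype,
```

```bash
python3 - <<'E'
import numpy as np,cv2
for n,(a,b,cc,d) in {"top":(190,310,120,240),"scene":(200,330,170,250)}.items():
    c=dict(np.load(f"{n}0.npz")); im=c["img"][cc:d,a:b,::-1]
    cv2.imwrite(f"pics/{n}crop.png",cv2.resize(im,None,fx=6,fy=6,interpolation=cv2.INTER_CUBIC)[:600,:800])
E
```

```text
(no output)
```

View pics/topcrop.png

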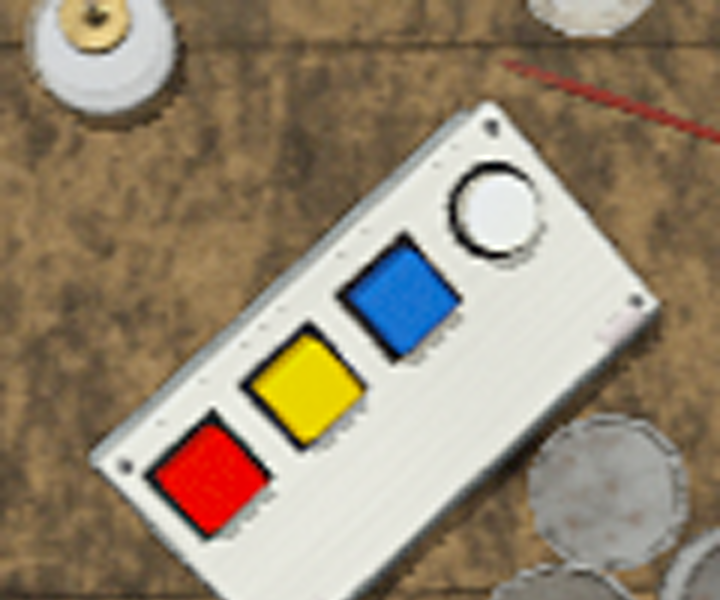

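View pics/scenecrop.png

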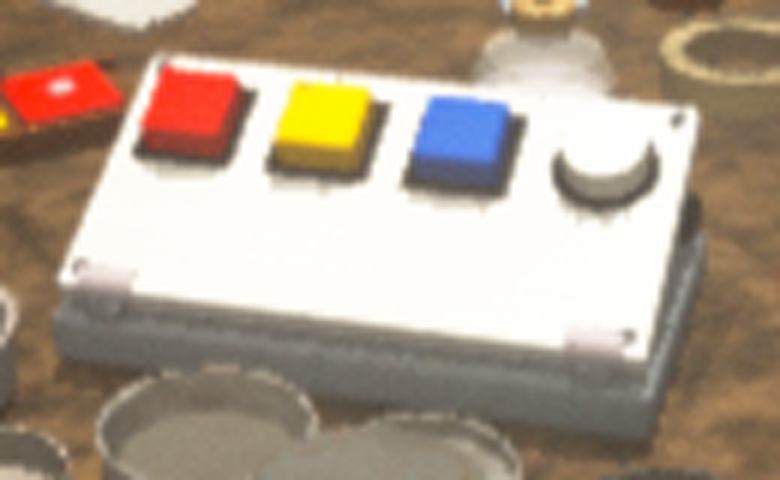

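The top crop shows the caps clearly, all four out. Both depth fits give a panel slope of about 23.3° rising toward 42.4°. The cap tops then predict z ≈ 0.088, and I measure 0.088. Next I'll check clearance for an arc swing around the base.

```bash
python3 - <<'E'
import numpy as np
from h import *
for n in ("top","scene"):
    c=dict(np.load(f"{n}0.npz")); P=cloud(c)[c["range_z"]>0]
    r=np.hypot(P[:,0],P[:,1]); az=np.degrees(np.arctan2(P[:,1],P[:,0]))
    m=(r>.4)&(r<.9)&(P[:,2]<.8)
    for a in range(-75,50,10):
        s=m&(abs(az-a)<5)
        if s.any(): 
            i=np.argmax(np.where(s,P[:,2],-1)); print(n,a,s.sum(),np.round(P[i],3),np.round(np.percentile(P[s,2],99.5),3))
s=np.radians(23.3);a=np.radians(42.5)
n=np.array([-np.sin(s)*np.cos(a),-np.sin(s)*np.sin(a),np.cos(s)]);print('n',n.round(3))
from scipy.spatial.transform import Rotation as Ro
x=np.array([-np.sin(a),np.cos(a),0]);R=np.c_[x,np.cross(-n,x),-n];print(R.round(3),Ro.from_matrix(R).as_euler('xyz',degrees=True))
E
```

```text
top -75 582 [ 0.127 -0.642 -0.332] -0.34
top -65 942 [ 0.218 -0.378  0.058] 0.033
top -55 1361 [ 0.276 -0.342  0.06 ] 0.058
top -45 1853 [ 0.409 -0.343  0.071] 0.065
top -35 3947 [ 0.406 -0.309  0.076] 0.071
top -25 6466 [ 0.638 -0.314  0.087] 0.082
top -15 6812 [ 0.765 -0.213  0.155] 0.128
top -5 7390 [ 0.792 -0.139  0.152] 0.112
top 5 7107 [0.401 0.003 0.069] 0.065
top 15 7244 [0.618 0.201 0.096] 0.09
top 25 7466 [0.573 0.255 0.096] 0.092
top 35 7513 [0.512 0.318 0.096] 0.091
top 45 9918 [0.655 0.617 0.544] 0.534
scene -25 6800 [ 0.606 -0.269  0.085] 0.079
scene -15 13104 [ 0.792 -0.142  0.153] 0.122
scene -5 9349 [ 0.792 -0.139  0.152] 0.115
scene 5 6130 [0.401 0.005 0.072] 0.066
scene 15 5859 [0.621 0.192 0.093] 0.09
scene 25 4340 [0.572 0.251 0.094] 0.092
scene 35 2623 [0.51  0.318 0.094] 0.092
scene 45 3956 [0.586 0.618 0.488] 0.486
n [-0.292 -0.267  0.918]
[[-0.676  0.677  0.292]
 [ 0.737  0.62   0.267]
 [ 0.     0.396 -0.918]] [156.7   0.  132.5]
```

>>> servo_tool(moves="0.04 0 0 0 0 -0.123 1;0.04 0 0 0 0 -0.123 1;0.04 0 0 0 0 -0.123 1;0.04 0 0 0 0 -0.123 1;0.04 0 0 0 0 -0.123 1;0.04 0 0 0 0 -0.123 1;0.04 0 0 0 0 -0.123 1;0.04 0 0 0 0 -0.123 1", squeeze=20)

```text
time_s: 0.77
tool_pos: [0.4999, -0.4276, 0.2246]
tool_rot: [-179.3, 0.4, 49.9]
force: [0.1, 0.3, 0.0]
grip_width: 0.0414
```

>>> servo_tool(moves="0.04 0 -0.002 0 0 -0.123 1;0.04 0 -0.002 0 0 -0.123 1;0.04 0 -0.002 0 0 -0.123 1;0.04 0 -0.002 0 0 -0.123 1;0.04 0 -0.002 0 0 -0.123 1;0.04 0 -0.002 0 0 -0.123 1;0.04 0 -0.002 0 0 -0.123 1;0.04 0 -0.002 0 0 -0.123 1;0.04 0 -0.002 0 0 -0.123 1;0.04 0 -0.002 0 0 -0.123 1;0.04 0 -0.002 0 0 -0.123 1;0.04 0 -0.002 0 0 -0.123 1;0.04 0 -0.002 0 0 -0.123 1;0.04 0 -0.002 0 0 -0.123 1;0.04 0 -0.002 0 0 -0.123 1")

```text
time_s: 2.02
tool_pos: [0.6475, 0.155, 0.2443]
tool_rot: [-178.7, -0.7, 105.2]
force: [0.5, 0.4, 0.1]
grip_width: 0.0001
```

```bash
cat > g.py <<'E'
import sys,numpy as np
from cell import env
from scipy.spatial.transform import Rotation as Ro
K={"red":(.4977,.318,.088),"yellow":(.5345,.2765,.088),"blue":(.572,.2355,.088),"start":(.611,.196,.088)}
s=np.radians(23.3);a=np.radians(42.5)
n=np.array([-np.sin(s)*np.cos(a),-np.sin(s)*np.sin(a),np.cos(s)])
x=np.array([-np.sin(a),np.cos(a),0]);Rt=np.c_[x,np.cross(-n,x),-n]
k,h=sys.argv[1],float(sys.argv[2])/1000
o=env.get_obs();p=np.array(o["tool_pos"]);R=Ro.from_euler('xyz',o["tool_rot"],degrees=True).as_matrix()
T=np.array(K[k])+n*(.011+h)
print("local shift mm",(R.T@(T-p)*1000).round(1),"turn frac",(Ro.from_matrix(R.T@Rt).as_rotvec()/.5).round(3))
d=Rt.T@(p-np.array(K[k])); print("tip rel key in panel axes (x left,y up,h) mm",(d[0]*1000).round(1),(d[1]*1000).round(1),(-d[2]*1000-11).round(1)," force along n",(np.array(o["force"])@n).round(2), o["force"],o["time_s"])
print(o["qpos"])
E
python3 g.py blue 50
```

```text
local shift mm [ 85.2 -70.8 103. ] turn frac [-0.837  0.158 -0.946]
tip rel key in panel axes (x left,y up,h) mm -110.3 63.0 132.1  force along n -0.18 [0.52273057 0.44631113 0.10473377] 2.0167
[ 11.53165034  25.29756722 -37.56526685  77.3263115   14.2811002
  83.57492676  -9.98199883]
```

>>> servo_tool(moves="0.01 -0.008 0.006 -0.12 0.022 -0.135 1;0.01 -0.008 0.006 -0.12 0.022 -0.135 1;0.01 -0.008 0.006 -0.12 0.022 -0.135 1;0.01 -0.008 0.006 -0.12 0.022 -0.135 1;0.01 -0.008 0.006 -0.12 0.022 -0.135 1;0.01 -0.008 0.006 -0.12 0.022 -0.135 1;0.01 -0.008 0.006 -0.12 0.022 -0.135 1")

```text
time_s: 2.6
tool_pos: [0.5641, 0.2219, 0.1916]
tool_rot: [155.4, -0.1, 135.5]
force: [-0.4, 0.6, -0.2]
grip_width: 0.0009
```

```bash
python3 g.py blue 50
```

```text
local shift mm [  5.1 -27.9  39.5] turn frac [ 0.047 -0.044  0.094]
tip rel key in panel axes (x left,y up,h) mm -4.7 27.2 90.1  force along n -0.21 [-0.4015508   0.64007231 -0.17394663] 2.6
[ 31.30863185   2.29767965 -48.95206192 111.42608953 -13.52685066
  45.92928064  35.79938227]
```

>>> servo_tool(moves="0.003 -0.014 0.02 0.03 -0.03 0.06 1;0.002 -0.012 0.018 0.02 -0.01 0.03 1;0 0 0 0 0 0 1")

```text
time_s: 2.85
tool_pos: [0.5486, 0.2153, 0.1407]
tool_rot: [157.2, 0.2, 132.8]
force: [-0.9, -0.4, -0.0]
grip_width: 0.0004
```

```bash
python3 g.py blue 30; python3 - <<'E'
from cell import env
import cv2
c=env.read_camera("wrist");cv2.imwrite("pics/w1.png",c["img"][:,:,::-1])
c=env.read_camera("scene");cv2.imwrite("pics/s1.png",cv2.resize(c["img"][150:290,170:350,::-1],None,fx=4,fy=4))
E
```

```text
local shift mm [-0.9  7.6 19.5] turn frac [-0.016  0.003  0.013]
tip rel key in panel axes (x left,y up,h) mm 0.9 -7.5 49.6  force along n 0.34 [-0.93331891 -0.38446709 -0.03924785] 2.85
[ 29.6093093    4.17739898 -49.1185534  115.84594922  -8.79911303
  40.68144006  29.63622891]
```

View pics/w1.png

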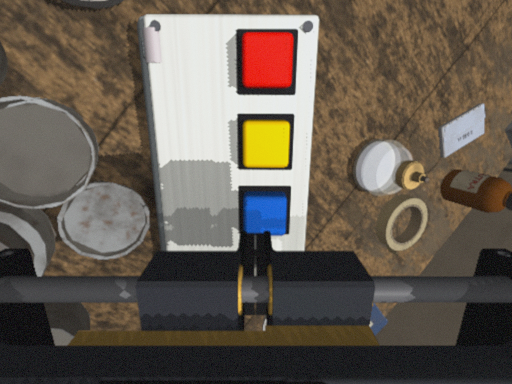

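View pics/s1.png

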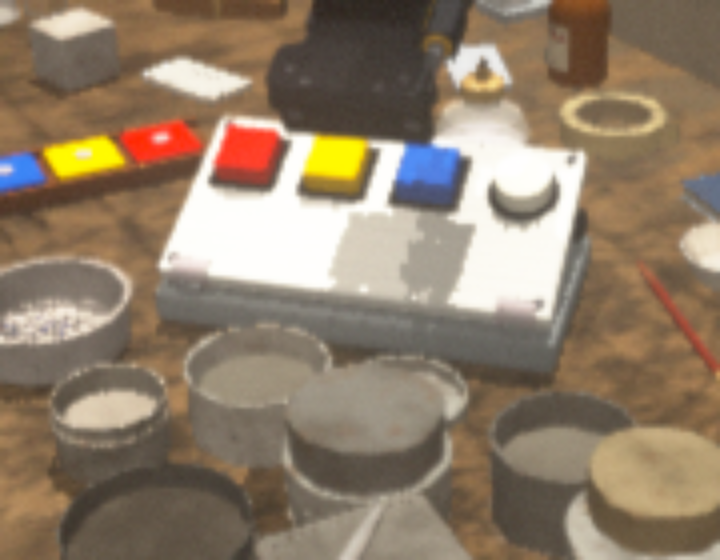

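The wrist view shows the finger pair just over blue (265,225), with yellow at (266,141) and red at (267,62). I'm not sure how to read the gripper in the scene view, so I'll project the tip into it to check.

```bash
python3 - <<'E'
from cell import env
import cv2,numpy as np
from scipy.spatial.transform import Rotation as Ro
o=env.get_obs();p=np.array(o["tool_pos"]);R=Ro.from_euler('xyz',o["tool_rot"],degrees=True).as_matrix()
im=None
for name in("scene","top"):
    c=env.read_camera(name);T=c["T"];K=c["mtx"]
    def pr(w):
        q=T[:3,:3].T@(w-T[:3,3]); return np.array([K[0,0]*q[0]/-q[2]+K[0,2],K[1,1]*-q[1]/-q[2]+K[1,2]]),-q[2]
    img=c["img"][:,:,::-1].copy()
    for w,col in((p,(0,255,0)),(p+R[:,2]*.011,(255,0,255)),(p-R[:,2]*.1,(0,255,255)),(np.array([.572,.2355,.088]),(255,255,255))):
        u,z=pr(w); cv2.circle(img,tuple(int(i) for i in u),2,col,-1); print(name,u.round(0),z.round(3),c["range_z"][int(u[1]),int(u[0])])
    u0=int(max(0,u[0]-90));v0=int(max(0,u[1]-90))
    cv2.imwrite(f"pics/{name}2.png",cv2.resize(img[v0:v0+140,u0:u0+180],None,fx=4,fy=4))
E
```

```text
scene [273. 172.] 0.805 0.66534346
scene [274. 176.] 0.813 0.6674789
scene [267. 137.] 0.73 0.66127807
scene [277. 191.] 0.854 0.85829854
top [266. 174.] 1.034 0.9450156
top [264. 173.] 1.044 0.946868
top [280. 181.] 0.94 0.84073174
top [257. 170.] 1.092 0.9170181
```

View pics/scene2.png

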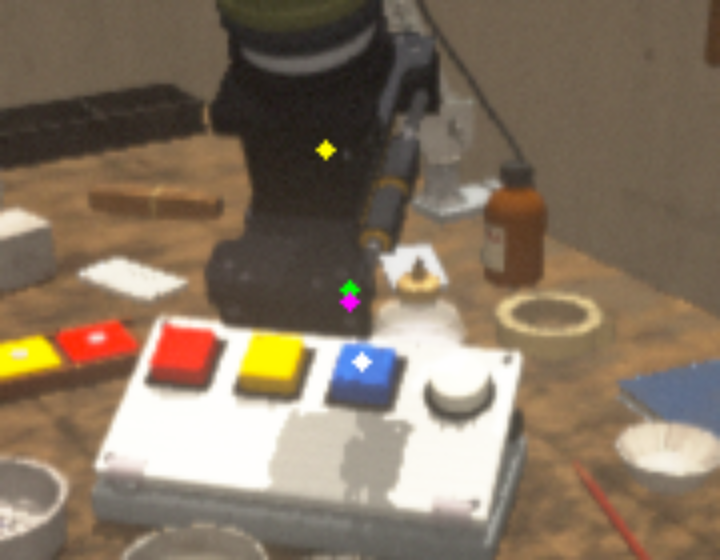

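View pics/top2.png

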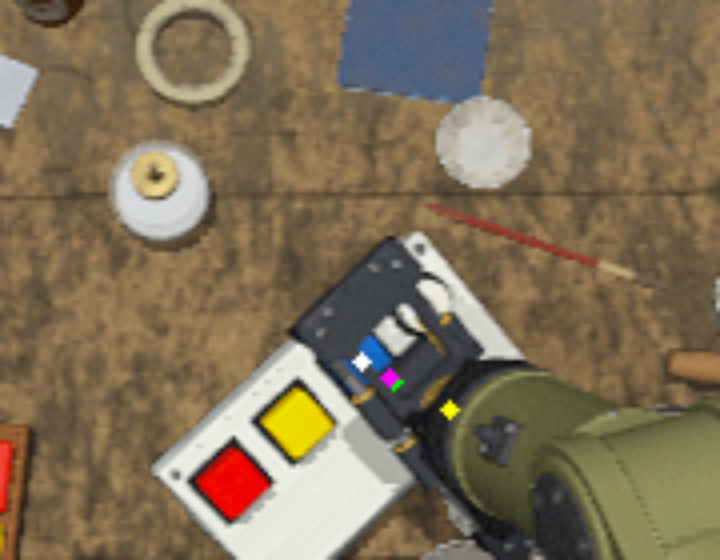

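The overlay agrees: the projected tip lines up above the blue cap. Now I'll centre over blue and come down.

>>> servo_tool(moves="-0.001 0.008 0.015 -0.016 0 0.013 1;0 0 0.015 0 0 0 1;0 0 0 0 0 0 1")

```text
time_s: 3.3
tool_pos: [0.5751, 0.2303, 0.128]
tool_rot: [155.6, 0.6, 132.3]
force: [-0.2, -0.7, -0.5]
grip_width: 0.0006
```

```bash
python3 g.py blue 5
```

```text
local shift mm [  6.1 -15.1  20.9] turn frac [0.037 0.021 0.002]
tip rel key in panel axes (x left,y up,h) mm -5.9 14.7 26.2  force along n -0.18 [-0.208404   -0.67626715 -0.46123649] 3.3
[ 26.73270961   8.98619018 -48.53722581 114.23971798  -2.9457237
  36.9355662   24.3387248 ]
```

>>> servo_tool(moves="0 0 0 0 0 0 1;0 0 0 0 0 0 1")

```text
time_s: 3.47
tool_pos: [0.5768, 0.2313, 0.1304]
tool_rot: [155.5, 0.6, 132.3]
force: [0.4, 0.3, 0.7]
grip_width: 0.0007
```

```bash
python3 g.py blue 15
```

```text
local shift mm [  6.5 -17.7  12.2] turn frac [0.043 0.02  0.003]
tip rel key in panel axes (x left,y up,h) mm -6.4 17.4 27.6  force along n 0.45 [0.41953666 0.27113776 0.70546799] 3.4667
[ 26.7694764    8.99143612 -48.57982402 113.98444367  -3.06958257
  37.04293033  24.45605296]
```

>>> servo_tool(moves="0.003 -0.009 0.003 0.02 0.01 0 1;0.003 -0.009 0.003 0.02 0.01 0 1;0 0 0 0 0 0 1;0 0 0 0 0 0 1")

```text
time_s: 3.8
tool_pos: [0.5623, 0.2253, 0.1191]
tool_rot: [156.6, 0.1, 132.6]
force: [0.1, 0.2, 0.8]
grip_width: 0.0006
```

```bash
python3 g.py blue 12
```

```text
local shift mm [ 1.   0.5 11.1] turn frac [0.004 0.003 0.004]
tip rel key in panel axes (x left,y up,h) mm -0.9 -0.5 23.1  force along n 0.61 [0.13182662 0.18425886 0.76084912] 3.8
[ 27.39936915   8.47793689 -48.80907424 115.51728531  -3.85819511
  37.17421111  25.34731483]
```

>>> servo_tool(moves="0 0 0.008 0 0 0 1;0 0 0.008 0 0 0 1;0 0 0 0 0 0 1;0 0 0 0 0 0 1")

```text
time_s: 4.13
tool_pos: [0.5676, 0.2293, 0.1031]
tool_rot: [156.6, 0.2, 132.5]
force: [0.8, 0.3, -0.4]
grip_width: 0.0004
```

```bash
python3 g.py blue 3
```

```text
local shift mm [1.6 0.9 2.8] turn frac [0.004 0.006 0.003]
tip rel key in panel axes (x left,y up,h) mm -1.6 -0.9 5.8  force along n -0.67 [ 0.7628783   0.33600235 -0.38681438] 4.1333
[ 25.55168518  10.83077565 -47.88426323 115.60338066  -0.79784675
  35.19481921  22.84199253]
```

>>> servo_tool(moves="0.001 0.001 0.003 0 0 0 1;0 0 0 0 0 0 1")

```text
time_s: 4.3
tool_pos: [0.5684, 0.2319, 0.1001]
tool_rot: [156.6, 0.1, 132.5]
force: [-0.2, 0.3, 0.4]
grip_width: 0.0003
```

```bash
python3 g.py blue 3|sed -n 2p
```

```text
tip rel key in panel axes (x left,y up,h) mm -0.2 0.1 2.1  force along n 0.34 [-0.17473315  0.30750026  0.39993823] 4.3
```

>>> servo_tool(moves="0 0 0.002 0 0 0 1;0 0 0 0 0 0 1")

```text
time_s: 4.47
tool_pos: [0.5693, 0.2327, 0.0983]
tool_rot: [156.6, 0.2, 132.5]
force: [-1.0, -1.6, 2.2]
grip_width: 0.0005
```

```bash
python3 g.py blue 3|sed -n 2p
```

```text
tip rel key in panel axes (x left,y up,h) mm -0.2 0.5 -0.0  force along n 2.75 [-1.0120887  -1.58134922  2.21295062] 4.4667
```

Contact is felt at h ≈ 0.5 mm with 2.8 N along the panel normal, which matches the vision. Pressing on.

>>> servo_tool(moves="0 0 0.003 0 0 0 1;0 0 0.003 0 0 0 1")

```text
time_s: 4.63
tool_pos: [0.5712, 0.2343, 0.0931]
tool_rot: [156.6, 0.2, 132.5]
force: [-0.3, -0.8, -0.3]
grip_width: 0.0006
```

```bash
python3 g.py blue 3|sed -n 2p
```

```text
tip rel key in panel axes (x left,y up,h) mm -0.4 0.7 -5.8  force along n 0.01 [-0.3421583  -0.8497499  -0.34525949] 4.6333
```

>>> servo_tool(moves="0 0 0.003 0 0 0 1;0 0 0.001 0 0 0 1")

```text
time_s: 4.8
tool_pos: [0.5727, 0.2354, 0.0892]
tool_rot: [156.6, 0.2, 132.5]
force: [-6.6, -4.7, 9.3]
grip_width: 0.0002
```

```bash
python3 g.py blue 3|sed -n 2p
```

```text
tip rel key in panel axes (x left,y up,h) mm -0.5 0.9 -10.1  force along n 11.71 [-6.61576281 -4.67433417  9.29019468] 4.8
```

The force fell to 0 at −5.8 mm, so the key dropped away, then a firm stop came at about −8 mm (11.7 N). Blue looks latched. I'll back off and verify.

>>> servo_tool(moves="0 0 -0.015 0 0 0 1;0 0 -0.015 0 0 0 1;0 0 -0.005 0 0 0 1;0.02 0 0 0 0 0 1;0.03 0 0 0 0 0 1;0 0 0 0 0 0 1;0 0 0 0 0 0 1")

```text
time_s: 5.38
tool_pos: [0.5291, 0.2633, 0.1212]
tool_rot: [156.5, 0.2, 132.3]
force: [1.0, -0.1, 0.0]
grip_width: 0.0005
```

```bash
python3 - <<'E'
from cell import env
import cv2
c=env.read_camera("scene");cv2.imwrite("pics/s3.png",cv2.resize(c["img"][170:250,200:330,::-1],None,fx=6,fy=6,interpolation=cv2.INTER_CUBIC))
E
python3 g.py yellow 12
```

```text
local shift mm [ 5.3 -1.3 12.5] turn frac [ 0.007  0.006 -0.003]
tip rel key in panel axes (x left,y up,h) mm -5.2 1.2 24.5  force along n -1.29 [ 0.2264192   1.01884235 -1.03910226] 5.4333
[ 24.77732801   5.25577376 -51.03281184 117.93112188  -4.2632229
  36.25988808  20.00723234]
```

View pics/s3.png

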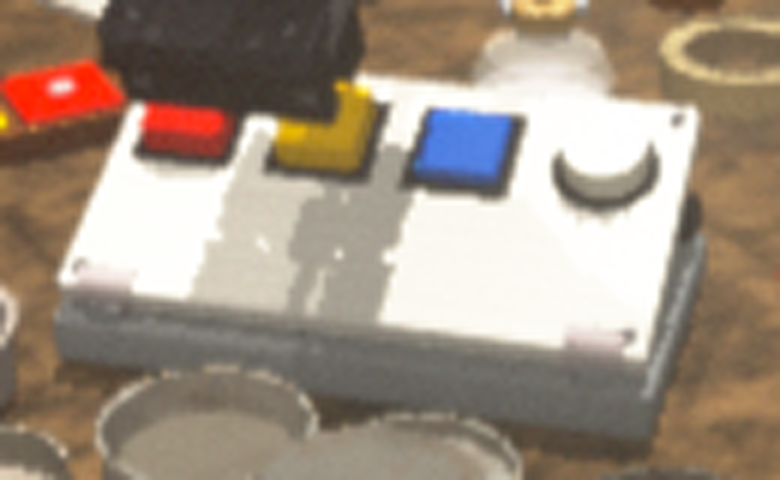

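Blue at (465,150) now sits clearly lower, with its top edge at 108 instead of 97 and a shorter side face. The panel hasn't moved, and yellow and red are still out. On to yellow.

>>> servo_tool(moves="0.005 -0.001 0.008 0 0 0 1;0 0 0.009 0 0 0 1;0 0 0 0 0 0 1;0 0 0 0 0 0 1")

```text
time_s: 5.77
tool_pos: [0.5309, 0.2707, 0.1042]
tool_rot: [156.5, 0.1, 132.3]
force: [0.7, 0.5, -0.2]
grip_width: 0.0003
```

```bash
python3 g.py yellow 3
```

```text
local shift mm [ 1.9 -0.4  3.5] turn frac [ 0.008  0.007 -0.006]
tip rel key in panel axes (x left,y up,h) mm -1.9 0.4 6.5  force along n -0.52 [ 0.72340274  0.45639821 -0.20411322] 5.7667
[ 22.80601873   7.79085567 -50.48559471 118.2655706   -0.42008143
  34.02507526  16.38368078]
```

>>> servo_tool(moves="0.002 0 0.004 0 0 0 1;0 0 0.003 0 0 0 1;0 0 0 0 0 0 1")

```text
time_s: 6.02
tool_pos: [0.5325, 0.2735, 0.0977]
tool_rot: [156.5, 0.1, 132.2]
force: [-2.5, -1.3, 3.7]
grip_width: 0.0005
```

```bash
python3 g.py yellow 3|sed -n 2p
```

```text
tip rel key in panel axes (x left,y up,h) mm -0.8 0.6 -0.7  force along n 4.45 [-2.51253209 -1.33212845  3.66397089] 6.0167
```

>>> servo_tool(moves="0 0 0.003 0 0 0 1;0 0 0.003 0 0 0 1")

```text
time_s: 6.18
tool_pos: [0.5346, 0.2749, 0.0924]
tool_rot: [156.5, 0.1, 132.1]
force: [0.3, 0.6, -1.3]
grip_width: 0.0006
```

```bash
python3 g.py yellow 3|sed -n 2p
```

```text
tip rel key in panel axes (x left,y up,h) mm -1.2 0.8 -6.5  force along n -1.44 [ 0.32369012  0.55199014 -1.30113823] 6.1833
```

>>> servo_tool(moves="0 0 0.003 0 0 0 1;0 0 0.001 0 0 0 1")

```text
time_s: 6.35
tool_pos: [0.536, 0.276, 0.0888]
tool_rot: [156.5, 0.1, 132.1]
force: [-8.0, -4.2, 11.7]
grip_width: 0.0002
```

```bash
python3 g.py yellow 3|sed -n 2p
```

```text
tip rel key in panel axes (x left,y up,h) mm -1.3 1.0 -10.6  force along n 14.26 [-8.04263492 -4.19175029 11.74916909] 6.35
```

Yellow gave the same signature: contact, drop, then the stop. Moving to red.

>>> servo_tool(moves="0 0 -0.015 0 0 0 1;0 0 -0.015 0 0 0 1;0 0 -0.005 0 0 0 1;0.025 0 0 0 0 0 1;0.03 0 0 0 0 0 1;0 0 0 0 0 0 1;0 0 0 0 0 0 1")

```text
time_s: 6.93
tool_pos: [0.4907, 0.3071, 0.1217]
tool_rot: [156.3, 0.2, 131.8]
force: [0.5, 0.9, -0.1]
grip_width: 0.0004
```

```bash
python3 - <<'E'
from cell import env
import cv2
c=env.read_camera("scene");cv2.imwrite("pics/s4.png",cv2.resize(c["img"][170:250,200:330,::-1],None,fx=6,fy=6,interpolation=cv2.INTER_CUBIC))
E
python3 g.py red 12
```

```text
local shift mm [ 2.7 -1.8 12.8] turn frac [ 0.015  0.014 -0.018]
tip rel key in panel axes (x left,y up,h) mm -2.7 1.7 24.9  force along n 0.39 [-1.23807489  1.33512613  0.42261873] 6.9833
[ 21.36971669   2.36305108 -53.93039295 120.04218997  -3.19132255
  35.17893011  11.97789883]
```

View pics/s4.png

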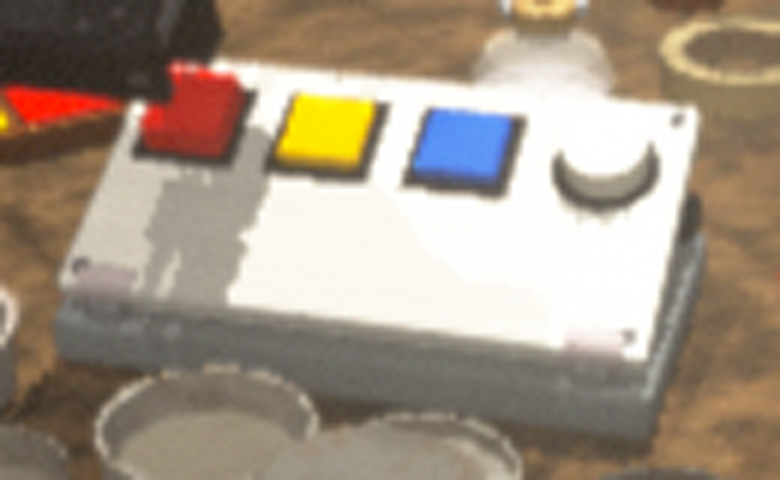

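Yellow (328,130) and blue (465,145) are both down, while red and start are still up. Now red.

>>> servo_tool(moves="0.004 -0.002 0.008 0.015 0.014 -0.018 1;0 0 0.009 0 0 0 1;0 0 0 0 0 0 1;0 0 0 0 0 0 1")

```text
time_s: 7.32
tool_pos: [0.4934, 0.312, 0.1043]
tool_rot: [156.7, 0.0, 132.3]
force: [1.0, -0.3, -0.2]
grip_width: 0.0008
```

```bash
python3 g.py red 3
```

```text
local shift mm [1.6 0.2 3.8] turn frac [ 0.     0.002 -0.005]
tip rel key in panel axes (x left,y up,h) mm -1.6 -0.2 6.8  force along n -0.34 [ 0.95709012 -0.30697606 -0.15832045] 7.3167
[ 19.8121821    5.72132672 -53.59471407 119.96610691   1.46730552
  33.61672036   8.5821817 ]
```

>>> servo_tool(moves="0.002 0 0.004 0 0 0 1;0 0 0.003 0 0 0 1;0 0 0 0 0 0 1")

```text
time_s: 7.57
tool_pos: [0.4951, 0.3146, 0.0978]
tool_rot: [156.7, -0.0, 132.2]
force: [-1.5, -1.5, 2.8]
grip_width: 0.0007
```

```bash
python3 g.py red 3|sed -n 2p
```

```text
tip rel key in panel axes (x left,y up,h) mm -0.8 0.0 -0.4  force along n 3.44 [-1.49363455 -1.54730947  2.81649373] 7.5667
```

>>> servo_tool(moves="0 0 0.003 0 0 0 1;0 0 0.003 0 0 0 1")

```text
time_s: 7.73
tool_pos: [0.4972, 0.3161, 0.0925]
tool_rot: [156.7, 0.0, 132.2]
force: [0.3, -0.5, -0.2]
grip_width: 0.0002
```

```bash
python3 g.py red 3|sed -n 2p
```

```text
tip rel key in panel axes (x left,y up,h) mm -1.1 0.2 -6.2  force along n -0.12 [ 0.33560869 -0.46299354 -0.15594203] 7.7333
```

>>> servo_tool(moves="0 0 0.003 0 0 0 1;0 0 0.001 0 0 0 1")

```text
time_s: 7.9
tool_pos: [0.4986, 0.3172, 0.0888]
tool_rot: [156.7, 0.1, 132.2]
force: [-7.1, -4.6, 12.2]
grip_width: 0.0004
```

```bash
python3 g.py red 3|sed -n 2p
```

```text
tip rel key in panel axes (x left,y up,h) mm -1.2 0.4 -10.3  force along n 14.51 [-7.07673832 -4.58685525 12.21786568] 7.9
```

Red gave the same signature. I'll back off and move along the row to start, −168 mm, raised about 30 mm.

>>> servo_tool(moves="0 0 -0.015 0 0 0 1;0 0 -0.015 0 0 0 1;0 0 -0.007 0 0 0 1;-0.03 0 0 0 0 0 1;-0.035 0 0 0 0 0 1;-0.035 0 0 0 0 0 1;-0.03 0 0 0 0 0 1;-0.02 0 0 0 0 0 1;0 0 0 0 0 0 1;0 0 0 0 0 0 1")

```text
time_s: 8.73
tool_pos: [0.5952, 0.1919, 0.1243]
tool_rot: [156.5, 0.4, 132.4]
force: [-0.8, 0.9, 0.3]
grip_width: 0.0008
```

```bash
python3 - <<'E'
from cell import env
import cv2
c=env.read_camera("scene");cv2.imwrite("pics/s5.png",cv2.resize(c["img"][170:250,200:330,::-1],None,fx=6,fy=6,interpolation=cv2.INTER_CUBIC))
E
python3 g.py start 12
```

```text
local shift mm [-7.3 -1.1 16.1] turn frac [0.008 0.016 0.002]
tip rel key in panel axes (x left,y up,h) mm 7.4 1.0 28.1  force along n -0.74 [ 0.60400746 -0.47643078 -0.74788477] 8.7833
[ 30.26963218  11.39310837 -48.07347283 112.39559266  -2.45367842
  38.57627085  28.44408137]
```

View pics/s5.png

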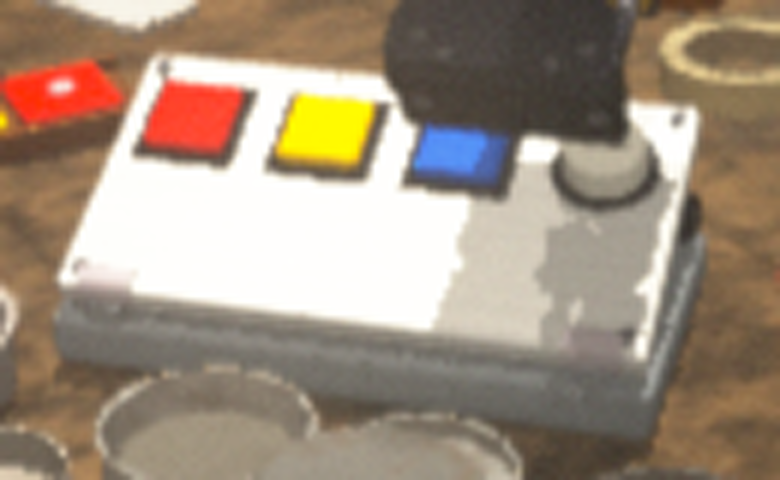

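All three coloured keys (red 195,118; yellow 327,130; blue 462,152) are down and start is up.

>>> servo_tool(moves="-0.006 -0.001 0.009 0.008 0.016 0 1;-0.001 0 0.01 0 0 0 1;0 0 0 0 0 0 1;0 0 0 0 0 0 1")

```text
time_s: 9.12
tool_pos: [0.6025, 0.1952, 0.1052]
tool_rot: [156.7, 0.0, 132.9]
force: [-0.2, 0.2, 0.5]
grip_width: 0.0003
```

```bash
python3 g.py start 3
```

```text
local shift mm [-5.2 -0.6  4.5] turn frac [-0.001 -0.005  0.012]
tip rel key in panel axes (x left,y up,h) mm 5.2 0.6 7.5  force along n 0.47 [-0.18633523  0.20247604  0.51256452] 9.1167
[ 28.46515703  14.48171352 -46.9780886  111.90719945   0.21061548
  37.17277151  27.08998007]
```

>>> servo_tool(moves="-0.006 0 0.004 0 0 0 1;-0.001 0 0.002 0 0 0 1;0 0 0 0 0 0 1")

```text
time_s: 9.37
tool_pos: [0.6078, 0.1941, 0.0996]
tool_rot: [156.8, 0.0, 133.1]
force: [-0.6, -0.7, 1.5]
grip_width: 0.0002
```

```bash
python3 g.py start 3|sed -n 2p
```

```text
tip rel key in panel axes (x left,y up,h) mm 0.8 1.2 1.1  force along n 1.75 [-0.56546527 -0.69351421  1.52385617] 9.3667
```

>>> servo_tool(moves="0 0 0.003 0 0 0 1;0 0 0.003 0 0 0 1")

```text
time_s: 9.53
tool_pos: [0.6097, 0.1957, 0.0945]
tool_rot: [156.8, 0.1, 133.1]
force: [-1.7, -1.2, 2.5]
grip_width: 0.0004
```

```bash
python3 g.py start 3|sed -n 2p
```

```text
tip rel key in panel axes (x left,y up,h) mm 0.6 1.5 -4.5  force along n 3.06 [-1.66074665 -1.19405985  2.45926821] 9.5333
```

>>> servo_tool(moves="0 0 0.003 0 0 0 1;0 0 0.002 0 0 0 1")

```text
time_s: 9.7
tool_pos: [0.6111, 0.1969, 0.0905]
tool_rot: [156.8, 0.1, 133.1]
force: [-10.3, -6.0, 15.7]
grip_width: 0.0001
```

```bash
python3 g.py start 3|sed -n 2p
```

```text
tip rel key in panel axes (x left,y up,h) mm 0.6 1.6 -9.0  force along n 19.03 [-10.27627057  -6.01752193  15.70840589] 9.7
```

It's on the stop at 19 N (only 5 N is needed), so start is fully down. I'll hold briefly and back off well clear.

>>> servo_tool(moves="0 0 -0.001 0 0 0 1;0 0 -0.015 0 0 0 1;0 0 -0.02 0 0 0 1;0 0 -0.03 0 0 0 1;0 0 -0.03 0 0 0 1;-0.03 0 -0.02 0 0 0 1;-0.04 0 0 0 0 0 1;-0.04 0 0 0 0 0 1;-0.03 0 0 0 0 0 1;0 0 0 0 0 0 1;0 0 0 0 0 0 1;0 0 0 0 0 0 1")

```text
time_s: 10.7
tool_pos: [0.678, 0.0601, 0.2026]
tool_rot: [156.8, 0.6, 133.3]
force: [-0.1, -0.4, 0.1]
grip_width: 0.0005
```

```bash
python3 - <<'E'
from cell import env
import cv2,numpy as np
from h import *
c=env.read_camera("scene");cv2.imwrite("pics/s6.png",cv2.resize(c["img"][150:260,180:350,::-1],None,fx=4.5,fy=4.5,interpolation=cv2.INTER_CUBIC))
t=env.read_camera("top");P=cloud(t);P0=cloud(dict(np.load("top0.npz")))
for k,(u,v) in {"red":(338,298),"yellow":(361,277),"blue":(385,254),"start":(409,232)}.items():
    u=int(u/1.5);v=int(v/1.5); f=lambda P:np.median(P[v-3:v+4,u-3:u+4,2]); print(k,f(P0).round(4),f(P).round(4))
o=env.get_obs();print(o["force"],o["tool_pos"],o["time_s"])
E
```

```text
red 0.0898 0.0805
yellow 0.0882 0.081
blue 0.089 0.0803
start 0.0891 0.0891
[-0.18200091 -0.07712079  0.42069214] [0.67705695 0.06180079 0.20272008] 10.8
```

View pics/s6.png

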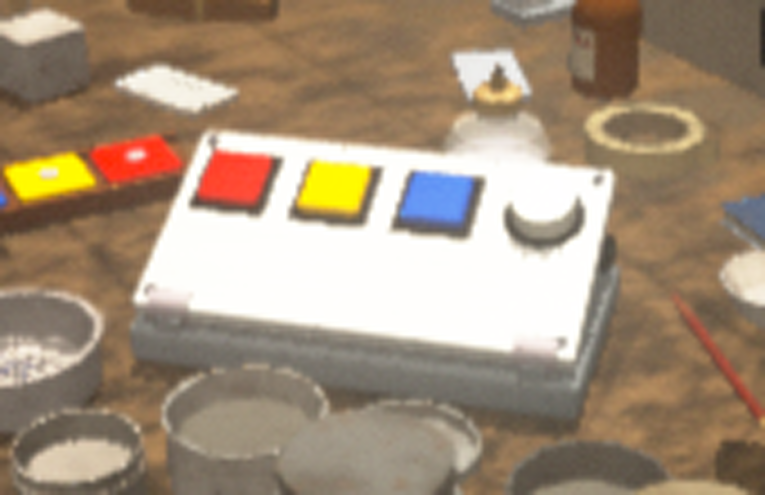

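The three coloured keys are down 7 to 9 mm by depth, start is back at its original height, and the arm is clear of everything. Handing in.

```bash
python3 -c "
from cell import env
print(env.sign_off())"
```

```text
the job is handed in; nothing more can be done
None
```

I keyed in the programme in the order the tags showed: blue (next to the brass post), yellow, then red. After that I pressed the start button and let it spring back. The job was handed in at about 10.8 s; no verdict was reported.

- **Panel slope:** both cameras gave about 23.3°, and the first contact on each key was within about 1 mm of the height I expected from them.
- **Coloured keys:** each one showed contact, then the force fell to about zero as the key dropped in, then a firm stop. The readings at the stop were 12 to 14.5 N.
- **Start button:** it went onto its stop at a 19 N reading, well above the 5 N it needs and below the 30 N limit.
- **Last checks:** depth readings put the red, yellow and blue caps 7 to 9 mm lower than at the start. The start button was back at its original height. The arm stood clear of everything, with force readings near zero.
- **Surroundings:** the arm was never felt to touch anything but the keys. The bowl and the lamp looked undisturbed in the last picture, but I did not measure the bystanders' positions again.

No check failed or disagreed. Early on, the tool settled up to 18 mm off the row because it was still moving while pictures were taken. I corrected that before any contact.

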